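# Sort returned riveting parts into the crib's two-bay stock trays

### The arm

A 6-joint arm with a two-finger parallel gripper is mounted at the origin on the work surface. World frame = base frame: x ahead of the robot, y to its left, z up, the work surface at z = 0. Lengths are in m, angles in degrees, forces in N, time in s.
With the tool pointing down it reaches from about 0.325 to 0.85 m from the base axis. Payload 15.5 kg.
Tool frame: the origin (TCP) lies at the very end of the fingers, on their centre line; the grasp point (between the pads) lies arm.grip_depth behind it (arm.grip_depth is the distance from the TCP to the grasp point, in m); z points along the fingers, y is the direction in which the jaws open and shut (so a half turn about z gives the same grasp; the last joint's range is limited). The gripper opens to 91 mm and grips with 3 to 60 N. Pads are 32 mm wide; open, the fingers measure 118 mm over their backs; the gripper's body (76 mm by 178 mm) begins 60 mm behind the grasp point.
Start: joints at [-80.816, 28.281, 77.091, -0, 74.628, -5.472], TCP at [0.158, -0.605, 0.184] pointing down, gripper open.
Joint ranges: [-166.48, 166.48], [-47.26, 123.95], [12.59, 153.08], [-70.14, 250.14], [6.76, 159.57], [-176.63, 176.63]. Speed limits (degrees/s): [108.29, 108.29, 147.25, 172.46, 172.46, 172.46].

### API

Orientations are given as a 3x3 rotation matrix whose columns are the frame's x, y, z axes.
In Python, from rig import arm gives the robot as it stands. Calls block until the motion is done:
- arm.move_to(position, orientation): joint-space move of the TCP to a pose.
- arm.move_l(position, orientation=None, feed=0.15): straight line of the TCP; orientation=None keeps the orientation; feed is the mean speed in m/s.
- arm.move_joints(angles): joint-space move.
- arm.grip(opening): finger opening in m; the grip force is fixed at half the most; returns when the fingers have stopped.
- arm.sleep(seconds).
- arm.solve_ik(position, orientation): joint angles nearest the present ones, or None.
- arm.snapshot(name): name is "scene" or "top"; returns the picture (400x640x3 uint8, red, green, blue); there is no depth.
- arm.get_calibration(name): a dict with "intrinsics" (3x3 intrinsics, pixels), "k1" (the pictures are not rectified: a ray, as slopes to the right and down, at radius r is drawn at 1 + k1 r^2 times it, then the intrinsics apply), "cam_to_world" (4x4, takes a point from camera to world coordinates). Camera axes: x right, y down, z forward; pixel columns grow to the right and rows downward; lengths in m; the calibration is good to about 2 mm. A picture is of the moment at which its call begins. get_calibration takes no time and is no camera call.
A pose or a line that the arm cannot do raises arm.Unreachable and nothing moves.
- arm.sign_off(): hands the job in, once; it reports no verdict.
Readings, each from a call of its own:
- arm.current_t(): time.
- arm.current_joint_positions(): joint angles.
- arm.current_dq(): joint speeds.
- arm.current_tau(): joint torques, N m.
- arm.current_ee_pos(): TCP position.
- arm.current_tool_rot(): TCP orientation.
- arm.current_force(): force on the tool from outside, world axes, zero at the start.
- arm.current_torque(): the same for the moment, N m.
- arm.current_width(): finger opening in m.
Only numpy, scipy, OpenCV 4.12 (cv2) and the standard library are available. Lean on these libraries where they do the work, as an engineer would, in place of code of your own. Each camera call takes 0.05 s, during which the arm holds its last target.

### The job

Sort the handful of returned parts on the bench: put each in the empty near bay of the stock tray whose far bay already holds its kind (rivets blue, dimple dies red, receptacle nuts green). Lay the three silver blind rivets flat on the tray floor, side by side and running from front to back of the tray, none on top of another, and stand the chrome die and the brass nut upright on their bases. Set everything down gently instead of dropping it, and leave the mallet where it lies.

Things in the scene. Friction and masses are not known exactly. Their poses are not given: they have to be found in the camera images.
- rivet1_center (a point): A silver blind rivet, one of three alike, 75 mm long, lying down, 20 g; it does not roll. Point: on its axis, mid-barrel, 6 mm above what it lies on. x runs along it: 9.5 mm thick barrel from -20 to +16 mm, 11 mm bulb to +20 mm, 14 mm wide flange at -20 to -23 mm, thin 5 mm mandrel to -55 mm. Grip the barrel here, fingers closing along its y. z up at the start.
- rivet2_center (a point): A silver blind rivet, one of three alike, 75 mm long, lying down, 20 g; it does not roll. Point: on its axis, mid-barrel, 6 mm above what it lies on. x runs along it: 9.5 mm thick barrel from -20 to +16 mm, 11 mm bulb to +20 mm, 14 mm wide flange at -20 to -23 mm, thin 5 mm mandrel to -55 mm. Grip the barrel here, fingers closing along its y. z up at the start.
- rivet3_center (a point): A silver blind rivet, one of three alike, 75 mm long, lying down, 20 g; it does not roll. Point: on its axis, mid-barrel, 6 mm above what it lies on. x runs along it: 9.5 mm thick barrel from -20 to +16 mm, 11 mm bulb to +20 mm, 14 mm wide flange at -20 to -23 mm, thin 5 mm mandrel to -55 mm. Grip the barrel here, fingers closing along its y. z up at the start.
- die_center (a point): Chrome dimple die, round, standing on its flat base: 32 mm diameter up to 22 mm, then a cone narrowing to a 10 mm pilot pin, 36 mm tall, 180 g. This point is on its axis, 18 mm above the base; z along its axis, up. Grip the 32 mm cylinder low down (it is straight only from 0 to 22 mm up).
- nut_center (a point): Brass receptacle nut, standing on its base: an 18 mm diameter barrel 24 mm tall, on a thin lugged base plate 44 mm long (along its x), 14 mm wide (along its y) and 4 mm thick, 40 g. This point is on the barrel axis, 12 mm above the underside; z up. Grip the barrel with the fingers closing along its y, clear of the lugs.
- rivet_tray_bay (a point): Blue two-bay plastic stock tray, fixed to the bench, 146 mm wide (y), 171 mm deep (x); walls 3 mm thick, 22 mm high above the bench. Near bay empty, 120 (x) by 140 mm (y) inside; far bay 42 mm deep, holding rivets (up to 25 mm above the bench). Point: centre of the near bay's floor, 3 mm above the bench; x points from the near bay towards the stock, y across the width, z up.
- die_tray_bay (a point): Red two-bay plastic stock tray, fixed to the bench, 146 mm wide (y), 171 mm deep (x); walls 3 mm thick, 22 mm high above the bench. Near bay empty, 120 (x) by 140 mm (y) inside; far bay 42 mm deep, holding dimple dies (up to 39 mm above the bench). Point: centre of the near bay's floor, 3 mm above the bench; x points from the near bay towards the stock, y across the width, z up.
- nut_tray_bay (a point): Green two-bay plastic stock tray, fixed to the bench, 146 mm wide (y), 171 mm deep (x); walls 3 mm thick, 22 mm high above the bench. Near bay empty, 120 (x) by 140 mm (y) inside; far bay 42 mm deep, holding receptacle nuts (up to 27 mm above the bench). Point: centre of the near bay's floor, 3 mm above the bench; x points from the near bay towards the stock, y across the width, z up.
- mallet_center (a point): Bystander: a small mallet, orange head (33 mm diameter, 68 mm long), wooden handle with a black grip, 190 mm long overall, lying to the left of the parts. This point is on the handle axis, 17 mm above the bench; the head is centred 85 mm along its +x, the handle end 90 mm along its -x.
Mind the look-alikes: they are no part of the job. Leave any pink look-alike of the part that bears rivet3_center alone.

How it is judged (in metres and radians):
At the end, for the whole second after the job is handed in: Rivets flat on the blue near bay's floor (centre under 10.5 mm above it), within 0.45 rad of front-to-back; die in the red and nut in the green near bay, upright within 0.15 rad, on the floor within 5 mm; all released, at rest; mallet within 20 mm of its start (x of rivet1_center in the frame of rivet_tray_bay between -0.045 and 0.045 m and y of rivet1_center in the frame of rivet_tray_bay between -0.068 and 0.068 m and z of rivet1_center in the frame of rivet_tray_bay between 0.002 and 0.0105 m and angle between the x axis of each of rivet1_center, rivet2_center, rivet3_center and the x axis of rivet_tray_bay, either way round below 0.45 rad and linear speed of each of rivet1, rivet2, rivet3, die, nut below 0.02 m/s and contact force between each of rivet1, rivet2, rivet3, die, nut and the fingers below 0.05 N and x of rivet2_center in the frame of rivet_tray_bay between -0.045 and 0.045 m and y of rivet2_center in the frame of rivet_tray_bay between -0.068 and 0.068 m and z of rivet2_center in the frame of rivet_tray_bay between 0.002 and 0.0105 m and x of rivet3_center in the frame of rivet_tray_bay between -0.045 and 0.045 m and y of rivet3_center in the frame of rivet_tray_bay between -0.068 and 0.068 m and z of rivet3_center in the frame of rivet_tray_bay between 0.002 and 0.0105 m and x of die_center in the frame of die_tray_bay between -0.05 and 0.05 m and y of die_center in the frame of die_tray_bay between -0.062 and 0.062 m and z of die_center in the frame of die_tray_bay between 0.013 and 0.023 m and angle between each of die_center, nut_center's own z axis and vertical below 0.15 rad and x of nut_center in the frame of nut_tray_bay between -0.05 and 0.05 m and y of nut_center in the frame of nut_tray_bay between -0.062 and 0.062 m and z of nut_center in the frame of nut_tray_bay between 0.007 and 0.017 m and distance of mallet_center from where it was at the start of the episode below 0.02 m); the robot touches nothing.
It fails at once if a part is dropped or thrown (faster than 0.8 m/s near the bench, out of the gripper) ((linear speed of rivet1 above 0.8 m/s and contact force between rivet1 and the fingers below 0.01 N and height (world z) of rivet1_center below 0.06 m) or (linear speed of rivet2 above 0.8 m/s and contact force between rivet2 and the fingers below 0.01 N and height (world z) of rivet2_center below 0.06 m) or (linear speed of rivet3 above 0.8 m/s and contact force between rivet3 and the fingers below 0.01 N and height (world z) of rivet3_center below 0.06 m) or (linear speed of die above 0.8 m/s and contact force between die and the fingers below 0.01 N and height (world z) of die_center below 0.06 m) or (linear speed of nut above 0.8 m/s and contact force between nut and the fingers below 0.01 N and height (world z) of nut_center below 0.06 m)).
It fails at once if the mallet is pushed more than 20 mm (distance of mallet_center from where it was at the start of the episode above 0.02 m).
It also fails if it takes over 99 s, if anything falls off the work surface, if the arm or the gripper's body presses on something with over 40 N, if the wrist force passes 120 N, or if a joint passes its speed limit or range.

## Working session

There is one attempt and no reset: what is moved stays moved. The work goes in short steps, each a Python script; the robot and the scene stay as the last script left them, time stands still between calls to the robot, and variables do not carry over. Pictures are saved under pics/ and viewed, and the job is handed in when it is done.

```bash
mkdir -p pics; ls
python3 - <<'E'
from rig import arm
import cv2, numpy as np
np.set_printoptions(precision=4,suppress=True)
for n in("scene","top"):
    im=arm.snapshot(n); cv2.imwrite(f"pics/{n}0.png",im[:,:,::-1])
    c=arm.get_calibration(n); print(n,c["intrinsics"],c["k1"],c["cam_to_world"])
print(arm.grip_depth,arm.current_t(),arm.current_tool_rot(),arm.current_width())
E
```

```text
pics
scene [[511.4948   0.     313.2692]
 [  0.     511.4948 197.0304]
 [  0.       0.       1.    ]] -0.11008692778551356 [[ 0.8568  0.3584 -0.3706  0.8431]
 [ 0.5153 -0.6216  0.59   -0.5664]
 [-0.0189 -0.6965 -0.7173  0.8252]
 [ 0.      0.      0.      1.    ]]
top [[413.2115   0.     314.6228]
 [  0.     413.2115 195.9874]
 [  0.       0.       1.    ]] -0.026910386190888085 [[-0.0622 -0.9781  0.1986  0.2433]
 [-0.9981  0.0616 -0.0093  0.0846]
 [-0.0031 -0.1988 -0.98    1.1445]
 [ 0.      0.      0.      1.    ]]
0.0188 0.1 [[ 0.9675  0.253  -0.0002]
 [ 0.253  -0.9675  0.0011]
 [ 0.0001 -0.0011 -1.    ]] 0.09136510602212217
```

View pics/scene0.png

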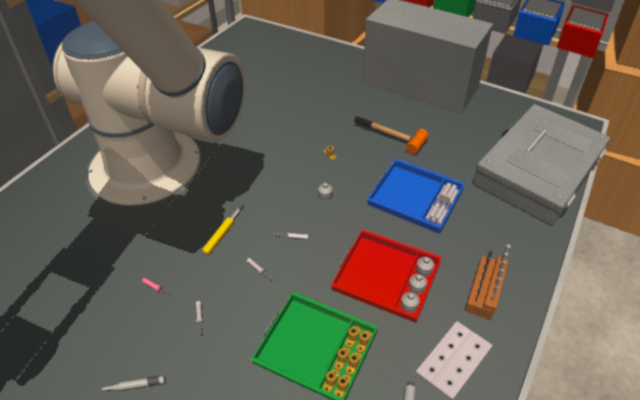

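View pics/top0.png

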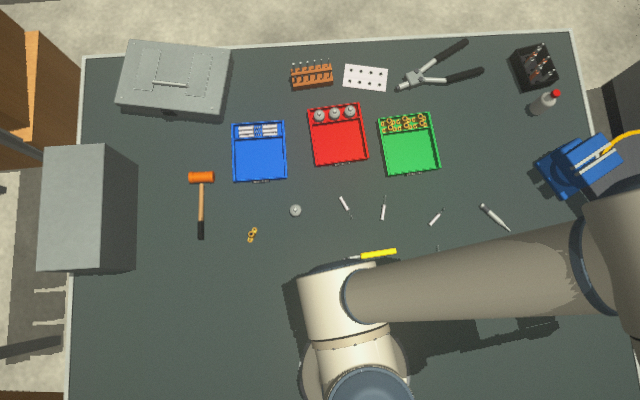

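Scene view: silver rivets near (293,236), (258,267) and (199,315), a pink look-alike at (152,285), die at (325,190), nut at (330,152). Top view: rivets near (346,207), (383,208) and (436,217), die (295,210), nut (252,235), mallet (201,205). I'll zoom in next.

Run:
```python
import cv2
t=cv2.imread("pics/top0.png"); s=cv2.imread("pics/scene0.png")
a=cv2.resize(t[185:260,235:455],None,fx=3.6,fy=3.6,interpolation=cv2.INTER_CUBIC)
cv2.imwrite("pics/topz.png",a)
b=cv2.resize(s[130:350,130:350],None,fx=2.7,fy=2.7,interpolation=cv2.INTER_CUBIC); cv2.imwrite("pics/scz.png",b)
```

```text
(no output)
```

View pics/topz.png

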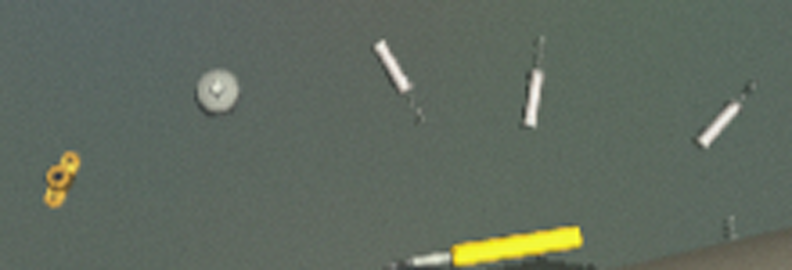

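View pics/scz.png

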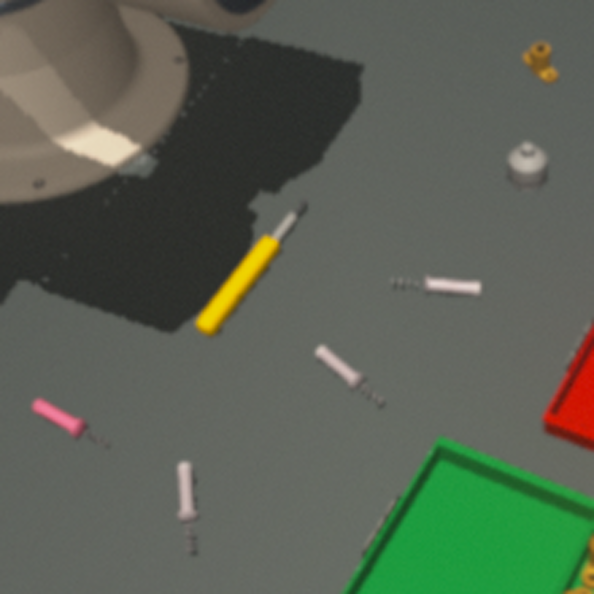

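```bash
cat > vis.py <<'E'
import cv2, numpy as np
from rig import arm
C={n:arm.get_calibration(n) for n in("scene","top")}
def project(n,P):
    c=C[n]; M=np.linalg.inv(c["cam_to_world"])
    r,_=cv2.Rodrigues(M[:3,:3])
    return cv2.projectPoints(np.asarray(P,float).reshape(-1,3),r,M[:3,3],c["intrinsics"],np.array([c["k1"],0,0,0]))[0].reshape(-1,2)
def ray(n,p):
    c=C[n]; u=cv2.undistortPoints(np.array([[p]],float),c["intrinsics"],np.array([c["k1"],0,0,0])).ravel()
    T=c["cam_to_world"]; d=T[:3,:3]@np.r_[u,1]; return T[:3,3],d/np.linalg.norm(d)
def at_z(n,p,z):
    o,d=ray(n,p); return o+d*(z-o[2])/d[2]
def tri(ps,pt):
    o1,d1=ray("scene",ps); o2,d2=ray("top",pt)
    k=np.linalg.lstsq(np.c_[d1,-d2],o2-o1,rcond=None)[0]
    a,b=o1+k[0]*d1,o2+k[1]*d2
    return (a+b)/2,np.linalg.norm(a-b)
E
cat > m1.py <<'E'
from vis import *
from scipy.optimize import minimize
np.set_printoptions(precision=4,suppress=True)
I={n:cv2.imread(f"pics/{n}0.png") for n in C}
def blobs(n,mask,lo,hi):
    k,l,st,ce=cv2.connectedComponentsWithStats(mask.astype(np.uint8),connectivity=8)
    return [(l==i,ce[i],st[i,4]) for i in range(1,k) if lo<=st[i,4]<=hi]
# trays
hsv={n:cv2.cvtColor(I[n],cv2.COLOR_BGR2HSV).astype(int) for n in I}
W={"blue":(100,125),"green":(50,80),"red":(170,10)}
guess={}
for col,(a,b) in W.items():
    M={}
    for n in I:
        h,s,v=[hsv[n][...,i] for i in range(3)]
        m=((h>=a)&(h<=b) if a<b else (h>=a)|(h<=b))&(s>150)&(v>50)
        roi=np.zeros(m.shape,bool)
        if n=="top": roi[95:190,225:445]=1
        else: roi[150:400,240:470]=1
        m&=roi
        bl=max(blobs(n,m,200,1e6),key=lambda q:q[2])[0]
        hull=cv2.convexHull(np.argwhere(bl)[:,::-1].astype(np.int32))
        M[n]=hull
    g0=at_z("top",M["top"].reshape(-1,2).mean(0),.01)
    S=8
    def draw(n,pts,isint=False):
        im=np.zeros((400*2,640*2),np.uint8)
        p=(pts+.5)*2 
        cv2.fillConvexPoly(im,np.round(p*16).astype(np.int32).reshape(-1,1,2),255,shift=4,lineType=cv2.LINE_AA); return im/255.
    tgt={}
    for n in M:
        # mask hull grown by half pixel: pixel-squares
        q=M[n].reshape(-1,2).astype(float); q=np.concatenate([q+d for d in ([-.5,-.5],[.5,-.5],[.5,.5],[-.5,.5])])
        tgt[n]=draw(n,cv2.convexHull(q.astype(np.float32)).reshape(-1,2))
    def box(x):
        c,s=np.cos(x[2]),np.sin(x[2]);R=np.array([[c,-s],[s,c]])
        P=[]
        for u in(-.0855,.0855):
            for w in(-.073,.073):
                for z in(0,.022): P.append(np.r_[R@[u,w]+x[:2],z])
        return np.array(P)
    def cost(x,ns=("top","scene")):
        e=0
        for n in ns:
            p=cv2.convexHull(project(n,box(x)).astype(np.float32)).reshape(-1,2)
            d=draw(n,p); e+=np.abs(d-tgt[n]).sum()/tgt[n].sum()
        return e
    out=[]
    for ns in (("top","scene"),("top",),("scene",)):
        best=min((minimize(cost,[g0[0],g0[1],y],args=(ns,),method="Nelder-Mead",options=dict(initial_simplex=[[g0[0],g0[1],y],[g0[0]+.01,g0[1],y],[g0[0],g0[1]+.01,y],[g0[0],g0[1],y+.1]])) for y in(-.2,0,.2)),key=lambda r:r.fun)
        x=best.x; bay=x[:2]-.0225*np.array([np.cos(x[2]),np.sin(x[2])])
        print(col,ns,x,"cost",round(best.fun,4),"bay",bay)
# rivets
print("bright blobs")
for n in I:
    mn=I[n].min(2).astype(int)
    roi=np.zeros(mn.shape,bool)
    if n=="top": roi[190:228,330:450]=1
    else: roi[225:330,180:315]=1
    g=cv2.cvtColor(I[n],cv2.COLOR_BGR2GRAY).astype(float)
    for bl,ce,ar in blobs(n,(mn>125)&roi,8,200):
        p=np.argwhere(bl)[:,::-1].astype(float)
        reg=cv2.dilate(bl.astype(np.uint8),np.ones((3,3)))>0
        q=np.argwhere(reg)[:,::-1].astype(float); w=np.clip(g[reg]-105,0,120); 
        c=(q*w[:,None]).sum(0)/w.sum(); cov=((q-c).T*w)@(q-c)/w.sum(); ev,V=np.linalg.eigh(cov); d=V[:,1]
        L=np.sqrt(12*ev[1])
        A=at_z(n,c-d*L/2,.007);B=at_z(n,c+d*L/2,.007)
        print(n,ar,c,"len mm",1e3*np.linalg.norm(B-A),"center",at_z(n,c,.007),"yaw",np.degrees(np.arctan2(*(B-A)[1::-1]))%180)
E
python3 m1.py
```

```text
blue ('top', 'scene') [0.6156 0.2281 0.0103] cost 0.0854 bay [0.5931 0.2279]
blue ('top',) [0.6158 0.2269 0.0068] cost 0.0586 bay [0.5933 0.2268]
blue ('scene',) [0.6155 0.2278 0.0079] cost 0.0253 bay [0.593  0.2276]
green ('top', 'scene') [ 0.6105 -0.2035  0.0819] cost 0.0755 bay [ 0.5881 -0.2053]
green ('top',) [ 0.6113 -0.2052  0.0908] cost 0.0502 bay [ 0.5889 -0.2072]
green ('scene',) [ 0.6103 -0.2021  0.0883] cost 0.0225 bay [ 0.5879 -0.2041]
red ('top', 'scene') [ 0.652  -0.0024  0.0831] cost 0.1006 bay [ 0.6296 -0.0043]
red ('top',) [ 0.652  -0.0042  0.0818] cost 0.0622 bay [ 0.6296 -0.006 ]
red ('scene',) [ 0.6524 -0.0023  0.0839] cost 0.0377 bay [ 0.6299 -0.0042]
bright blobs
scene 89 [297.6043 235.1915] len mm 42.60583180713303 center [ 0.4491 -0.0046  0.007 ] yaw 23.213219729374032
scene 84 [254.3592 264.3709] len mm 43.65807833621027 center [ 0.415  -0.1119  0.007 ] yaw 167.1220530516264
scene 97 [198.0613 310.6591] len mm 45.82000573290808 center [ 0.3864 -0.253   0.007 ] yaw 131.93231818129266
top 50 [343.7303 202.9411] len mm 43.76419361135688 center [ 0.4488 -0.0063  0.007 ] yaw 26.3072688787465
top 50 [382.9329 211.9965] len mm 43.45840924324908 center [ 0.4164 -0.1135  0.007 ] yaw 166.29274573048508
top 51 [434.3628 219.151 ] len mm 41.82141756185368 center [ 0.3873 -0.2545  0.007 ] yaw 133.13776502431278
```

```bash
cat > m2.py <<'E'
from vis import *
np.set_printoptions(precision=4,suppress=True)
s=cv2.imread("pics/scene0.png");t=cv2.imread("pics/top0.png")
a=cv2.resize(s[135:205,305:350],None,fx=8,fy=8,interpolation=cv2.INTER_CUBIC)
b=cv2.resize(t[200:250,240:310],None,fx=8,fy=8,interpolation=cv2.INTER_CUBIC)
h=600; out=np.zeros((h,800,3),np.uint8)
a=a[:560,:360]; b=cv2.resize(b,(436,311)); out[:560,:360]=a; out[:311,362:798]=b
cv2.imwrite("pics/dn.png",out)
# rivet heights
for n,ps,pt in (("A",(297.6043,235.1915),(343.7303,202.9411)),("B",(254.3592,264.3709),(382.9329,211.9965)),("C",(198.0613,310.6591),(434.3628,219.151))):
    print(n,*tri(ps,pt))
# die and nut blobs
for n,im in(("scene",s),("top",t)):
    hsv=cv2.cvtColor(im,cv2.COLOR_BGR2HSV).astype(int)
    roi=np.zeros(im.shape[:2],bool)
    if n=="top": roi[222:248,240:265]=1
    else: roi[140:164,318:342]=1
    m=(hsv[...,1]>110)&(hsv[...,0]<30)&roi
    q=np.argwhere(m)[:,::-1].astype(float); c=q.mean(0); ev,V=np.linalg.eigh(np.cov(q.T)); d=V[:,1]
    A=at_z(n,c-d*5,.006);B=at_z(n,c+d*5,.006)
    print("nut",n,len(q),c,np.sqrt(ev),at_z(n,c,.010),np.degrees(np.arctan2(*(B-A)[1::-1]))%180)
    g=im.min(2).astype(int); roi[:]=0
    if n=="top": roi[200:222,284:307]=1
    else: roi[180:202,314:336]=1
    m=(g>105)&roi; q=np.argwhere(m)[:,::-1]
    print("die",n,len(q),q.mean(0),q.min(0),q.max(0),at_z(n,q.mean(0),.02))
    # orange head
    roi[:]=0
    if n=="top": roi[165:190,180:222]=1
    else: roi[125:160,400:435]=1
    m=(hsv[...,1]>150)&(hsv[...,0]<20)&(hsv[...,2]>120)&roi; q=np.argwhere(m)[:,::-1]; print("mallet head",n,q.mean(0),at_z(n,q.mean(0),.017))
print("handle end",at_z("top",(200.5,238),.01))
print("pink", at_z("scene",(152.5,285),.006))
E
python3 m2.py
```

```text
A [ 0.4492 -0.0058  0.0081] 0.0013524966509691838
B [ 0.4161 -0.1131  0.0091] 7.076174764609526e-05
C [ 0.3872 -0.2538  0.0087] 0.00045790582658644235
nut scene 112 [329.9107 152.5446] [2.4767 4.0891] [0.3793 0.2533 0.01  ] 137.82444619774304
die scene 137 [324.8978 188.3577] [318 182] [332 194] [0.4356 0.132  0.02  ]
mallet head scene [416.7727 140.6494] [0.5469 0.3923 0.017 ]
nut top 86 [251.5581 234.4302] [1.737  4.4693] [0.3763 0.2538 0.01  ] 153.74784608601414
die top 114 [295.1842 209.4298] [290 204] [301 215] [0.4368 0.1298 0.02  ]
mallet head top [200.3217 176.4922] [0.548 0.392 0.017]
handle end [0.3751 0.3947 0.01  ]
pink [ 0.2712 -0.2544  0.006 ]
```

View pics/dn.png

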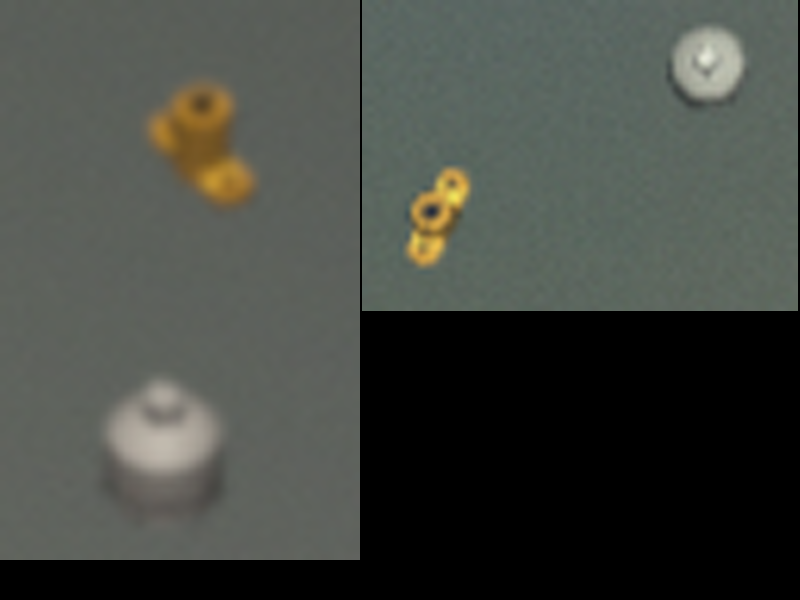

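Run:
```python
from vis import *
np.set_printoptions(precision=4,suppress=True)
print("nut top",*tri((329.8,147.4),(250.8,233.45)))
print("die pin",*tri((324.9,182.8),(294.8,208.7)))
for p in((254.35,229.0),(249.85,239.2)): print("lug top",at_z("top",p,.004))
for p in((333.3,157.6),(324.9,151.1)): print("lug scene",at_z("scene",p,.004))
# overlay check of hypotheses
s=cv2.imread("pics/scene0.png");t=cv2.imread("pics/top0.png")
def circ(c,r,z): a=np.linspace(0,2*np.pi,40); return np.c_[c[0]+r*np.cos(a),c[1]+r*np.sin(a),z+0*a]
for cn,cd,yaw in (((.378,.2535),(.4365,.1305),np.radians(-28)),):
    for n,im,sl in(("scene",s,(slice(135,205),slice(305,350))),("top",t,(slice(200,250),slice(240,310)))):
        k=8; z=cv2.resize(im[sl],None,fx=k,fy=k,interpolation=cv2.INTER_CUBIC)
        f=lambda P:np.round((project(n,P)-[sl[1].start,sl[0].start]+.5)*k).astype(int).reshape(-1,1,2)
        c,sn=np.cos(yaw),np.sin(yaw)
        R=np.array([[c,-sn],[sn,c]])
        rect=np.array([[-.022,-.007],[.022,-.007],[.022,.007],[-.022,.007]])@R.T+cn
        cv2.polylines(z,[f(np.c_[rect,[.004]*4])],True,(255,0,255),1)
        cv2.polylines(z,[f(circ(cn,.009,.024))],True,(0,255,0),1)
        cv2.polylines(z,[f(circ(cd,.016,.022))],True,(0,255,0),1)
        cv2.polylines(z,[f(circ(cd,.016,.0))],True,(0,0,255),1)
        cv2.imwrite(f"pics/ov_{n}.png",z)
a=cv2.imread("pics/ov_scene.png");b=cv2.imread("pics/ov_top.png"); 
o=np.zeros((560,800,3),np.uint8); o[:560,:360]=a; o[:340,360:]=cv2.resize(b,(440,314))[:340] if 0 else np.vstack([cv2.resize(b,(440,314)),np.zeros((26,440,3),np.uint8)]); cv2.imwrite("pics/ov.png",o)
```

```text
nut top [0.3779 0.2539 0.0251] 0.001325356275079615
die pin [0.436  0.1303 0.0388] 0.0011350137007700132
lug top [0.3916 0.2464 0.004 ]
lug top [0.3641 0.2598 0.004 ]
lug scene [0.3922 0.2473 0.004 ]
lug scene [0.3626 0.258  0.004 ]
```

View pics/ov.png

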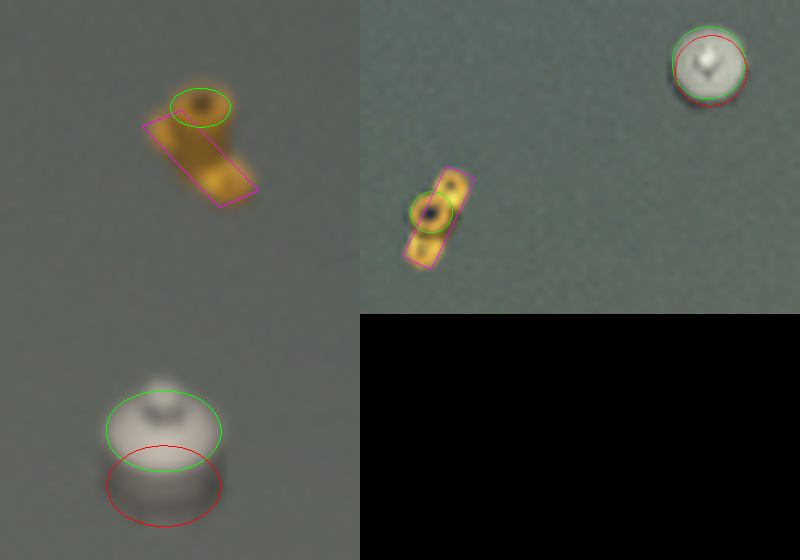

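```bash
cat > pp.py <<'E'
import numpy as np
from rig import arm
np.set_printoptions(precision=4,suppress=True)
def Rt(th):
    c,s=np.cos(th),np.sin(th)
    return np.array([[-s,c,0],[c,s,0],[0,0,-1.]])
def pick_place(name,p,yaw,zg,q,yawq,zq,opn,rel,hi=.11,zrel=.0008):
    """grasp with jaws along object's y (yaw+90); place with object yaw = yawq"""
    best=None
    for k in(0,1):
        a=yaw+np.pi/2+k*np.pi; b=a+yawq-yaw
        j1=arm.solve_ik([*p,hi],Rt(a)); j2=arm.solve_ik([*q,hi],Rt(b))
        if j1 is None or j2 is None: continue
        m=max(abs(j1[5]),abs(j2[5])); 
        if best is None or m<best[0]: best=(m,a,b)
    m,a,b=best; print(name,"max j6",round(m,1))
    arm.move_to([*p,hi],Rt(a)); arm.grip(opn)
    arm.move_l([*p,.035],feed=.2); arm.move_l([*p,zg],feed=.06)
    arm.grip(0.0); w=arm.current_width(); print("gripped width",w,"F",arm.current_force())
    arm.move_l([*p,hi],feed=.15); print("lifted width",arm.current_width(),"t",arm.current_t())
    if arm.current_width()<.005: print("MISSED"); return False
    arm.move_to([*q,hi],Rt(b))
    arm.move_l([*q,zq+.02],feed=.15); arm.move_l([*q,zq+zrel],feed=.03)
    print("at place",arm.current_ee_pos(),"F",arm.current_force())
    arm.grip(w+rel); arm.sleep(.1)
    arm.move_l([*q,.05],feed=.06); arm.move_l([*q,hi],feed=.2)
    print("done t",arm.current_t()); return True
BLUE=(np.array([.593,.2278]),.009); RED=(np.array([.6297,-.0048]),.083); GRN=(np.array([.5885,-.2053]),.087)
def inbay(T,x,y):
    c,s=np.cos(T[1]),np.sin(T[1]); return T[0]+np.array([[c,-s],[s,c]])@[x,y]
def rivet(name,c,yawdeg,x,y,flip):
    yw=np.radians(yawdeg); p=np.array(c)+.002*np.array([np.cos(yw),np.sin(yw)])
    return pick_place(name,p,yw,.002,inbay(BLUE,x,y),BLUE[1]+(np.pi if flip else 0),.005,.04,.014)
E
python3 - <<'E'
from pp import *
rivet("A",(.449,-.0055),24.5,.01,-.037,False)
from vis import *
for n in C: cv2.imwrite(f"pics/{n}1.png",arm.snapshot(n)[:,:,::-1])
E
```

```text
A max j6 101.6
gripped width 0.0003213796705499124 F [-0.2532 -0.5446  0.0102]
lifted width 0.0003016809631268278 t 6.2083
MISSED
```

Run:
```python
from vis import *
for n in C: cv2.imwrite(f"pics/{n}2.png",arm.snapshot(n)[:,:,::-1])
a=cv2.imread("pics/scene2.png");b=cv2.imread("pics/top2.png")
o=np.zeros((600,800,3),np.uint8)
o[:600,:400]=cv2.resize(a[180:330,230:330],(400,600),interpolation=cv2.INTER_CUBIC); o[:400,400:]=cv2.resize(b[160:260,290:390],(400,400),interpolation=cv2.INTER_CUBIC)
cv2.imwrite("pics/c2.png",o)
```

```text
(no output)
```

View pics/c2.png

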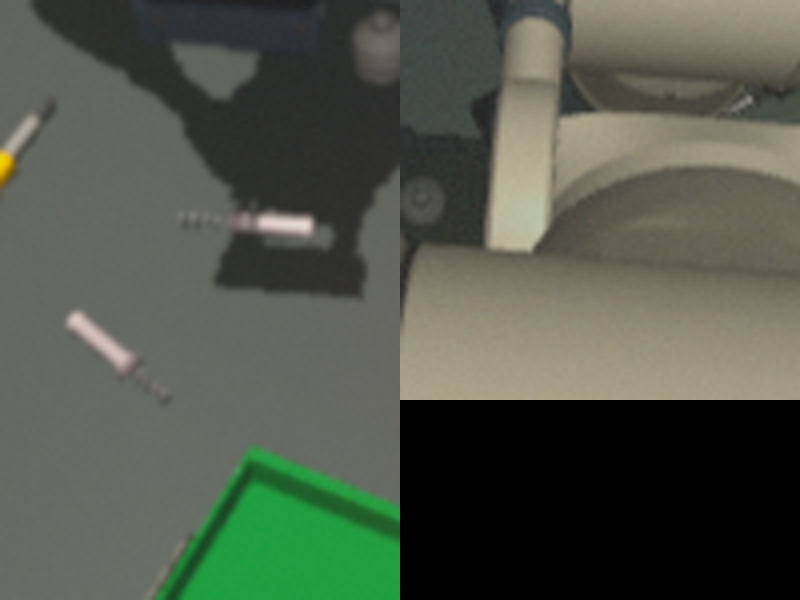

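View pics/scene2.png

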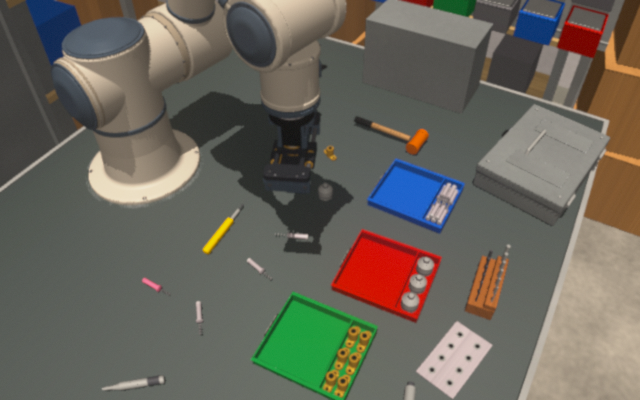

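Run:
```python
from pp import *
from vis import *
print(arm.current_ee_pos(),arm.current_tool_rot(),arm.current_joint_positions())
print(project("scene",[arm.current_ee_pos()]),project("scene",[[.4508,-.0047,.0]]))
s=cv2.imread("pics/scene2.png")
cv2.imwrite("pics/c3.png",cv2.resize(s[90:260,220:380],None,fx=3.5,fy=3.5,interpolation=cv2.INTER_CUBIC))
```

```text
[ 0.4503 -0.0046  0.1093] [[ 0.91    0.4147 -0.0015]
 [ 0.4147 -0.91    0.0002]
 [-0.0013 -0.0008 -1.    ]] [ -8.1923  20.487  106.1531  -0.      53.4465  57.3103]
[[295.9417 201.5113]] [[298.3842 237.6903]]
```

View pics/c3.png

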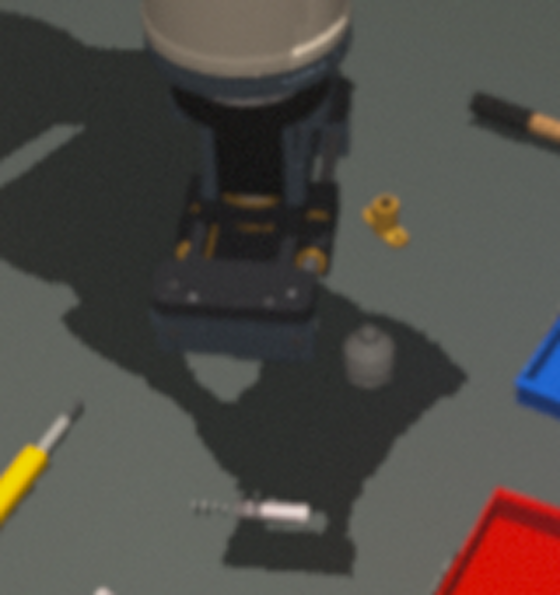

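Run:
```python
from pp import *
from vis import *
p=[.4508,-.0047]
arm.grip(.04); print(arm.current_width())
arm.move_l([*p,.03],feed=.2); print(arm.current_ee_pos(),arm.current_t())
cv2.imwrite("pics/s4.png",arm.snapshot("scene")[:,:,::-1])
arm.move_l([*p,.004],feed=.06);print(arm.current_ee_pos(),arm.current_force(),arm.current_t())
cv2.imwrite("pics/s5.png",arm.snapshot("scene")[:,:,::-1])
print(project("scene",[arm.current_ee_pos()]))
a,b=[cv2.imread(f"pics/s{i}.png")[140:290,230:330] for i in(4,5)]
cv2.imwrite("pics/c4.png",cv2.resize(np.hstack([a,b]),(800,600),interpolation=cv2.INTER_CUBIC))
```

```text
0.04004770360563089
[ 0.4508 -0.0047  0.0303] 7.7083
[ 0.4507 -0.0047  0.004 ] [ 0.4361 -0.4699 -0.6518] 8.3417
[[298.3244 236.4395]]
```

View pics/c4.png

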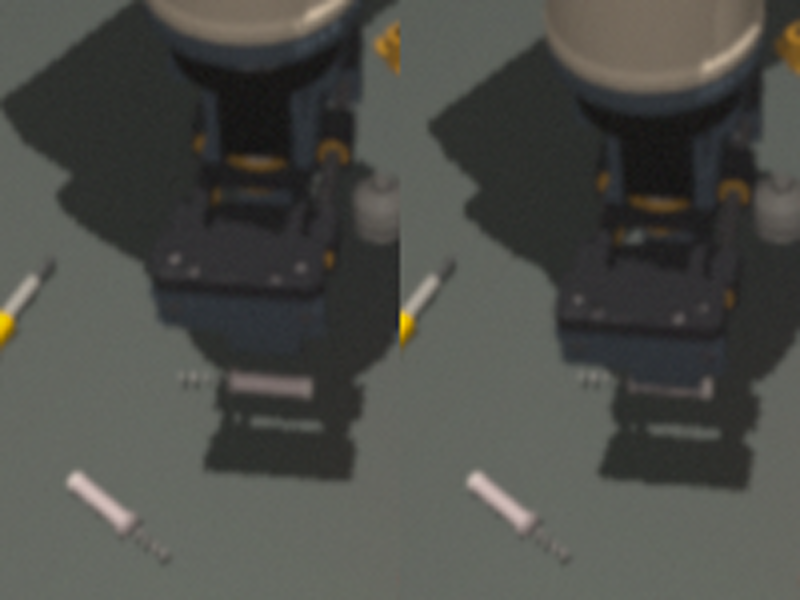

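Run:
```python
from pp import *
from vis import *
T=arm.current_ee_pos();R=np.array(arm.current_tool_rot())
b=cv2.imread("pics/s5.png")[140:290,230:400]; k=4.7
z=cv2.resize(b,None,fx=k,fy=k,interpolation=cv2.INTER_CUBIC)
def box(x0,x1,y0,y1,z0,z1,col):
    P=np.array([[x,y,zz] for x in(x0,x1) for y in(y0,y1) for zz in(z0,z1)])@R.T+T
    q=(project("scene",P)-[230,140]+.5)*k
    for i in range(8):
        for j in range(i):
            if bin(i^j).count("1")==1: cv2.line(z,tuple(int(v) for v in q[i]),tuple(int(v) for v in q[j]),col,1)
box(-.038,.038,-.089,.089,-.079,-.12,(0,255,255))
box(-.016,.016,.020,.0335,0,-.079,(0,255,0))
box(-.016,.016,-.020,-.0335,0,-.079,(0,0,255))
cv2.imwrite("pics/c5.png",z[:600,:800])
np.save("t.npy",T)
cv2.imwrite("pics/c5t.png",cv2.resize(arm.snapshot("top")[140:260,260:420,::-1],None,fx=4,fy=4))
```

```text
(no output)
```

View pics/c5.png

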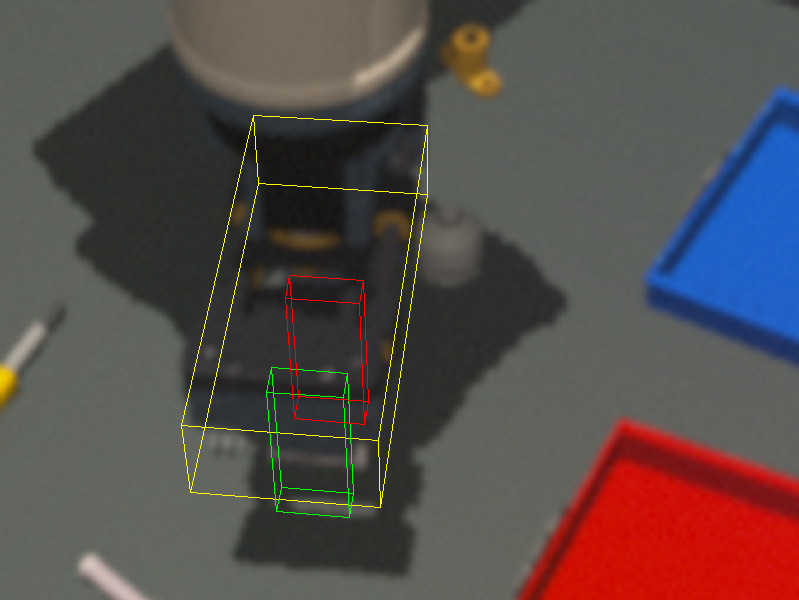

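View pics/c5t.png

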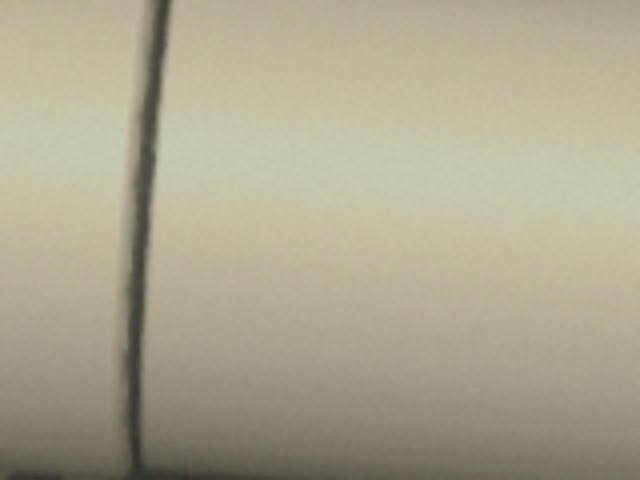

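Run:
```python
from pp import *
from vis import *
print("base",project("scene",[[0,0,0]]),project("top",[[0,0,0]]))
arm.move_l([.4508,-.0047,.1],feed=.25)
arm.move_to([.45,-.15,.1],Rt(np.radians(31+180)) if 0 else Rt(np.radians(31-0)))
T=arm.current_ee_pos();R=np.array(arm.current_tool_rot());print(T,R,arm.current_joint_positions(),arm.current_t())
im=arm.snapshot("scene")[:,:,::-1].copy(); cv2.imwrite("pics/s6.png",im)
cv2.imwrite("pics/t6.png",arm.snapshot("top")[:,:,::-1])
c=project("scene",[T])[0]; print(c)
x0,y0=int(c[0])-80,max(0,int(c[1])-110); k=4
z=cv2.resize(im[y0:y0+150,x0:x0+170],None,fx=k,fy=k,interpolation=cv2.INTER_CUBIC)
def box(a0,a1,b0,b1,z0,z1,col):
    P=np.array([[x,y,zz] for x in(a0,a1) for y in(b0,b1) for zz in(z0,z1)])@R.T+T
    q=(project("scene",P)-[x0,y0]+.5)*k
    for i in range(8):
        for j in range(i):
            if bin(i^j).count("1")==1: cv2.line(z,tuple(int(v) for v in q[i]),tuple(int(v) for v in q[j]),col,1)
box(-.038,.038,-.089,.089,-.079,-.12,(0,255,255))
box(-.016,.016,.020,.0335,0,-.079,(0,255,0))
box(-.016,.016,-.020,-.0335,0,-.079,(0,0,255))
cv2.imwrite("pics/c6.png",z)
```

```text
base [[144.094  164.6251]] [[354.0815 372.1393]]
[ 0.4498 -0.1497  0.0997] [[-0.5145  0.8575 -0.0006]
 [ 0.8575  0.5145  0.0003]
 [ 0.0006 -0.0004 -1.    ]] [-25.6358  22.9474 103.7214   0.0027  53.3712 -56.6033] 10.775
[252.558  255.9693]
```

View pics/c6.png

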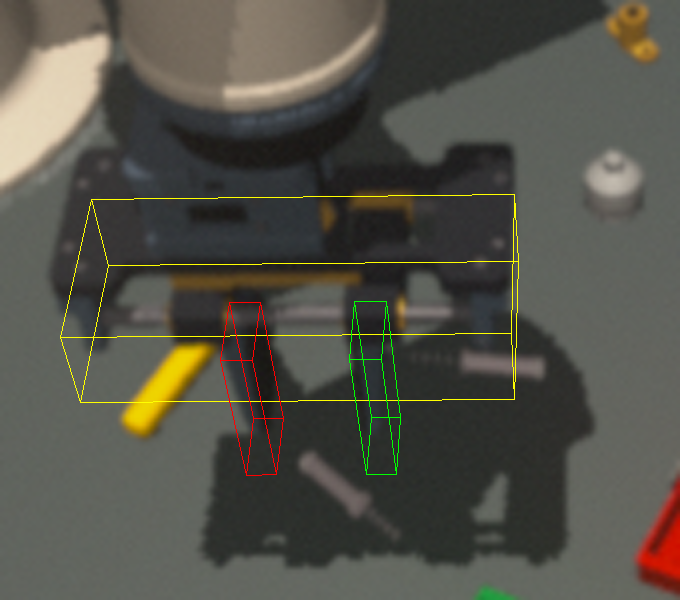

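View pics/s6.png

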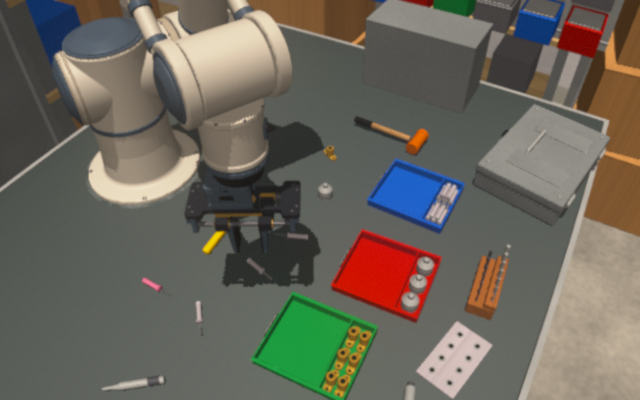

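View pics/t6.png

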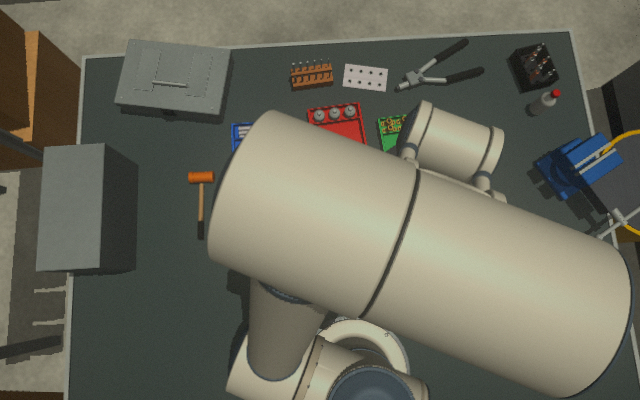

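Run:
```python
import cv2,numpy as np
s=cv2.imread("pics/s6.png")[190:300,180:310]
z=cv2.resize(s,None,fx=6,fy=6,interpolation=cv2.INTER_CUBIC).astype(float)
z=255*np.clip(z/130,0,1)**.6
z=z[:600,:780].astype(np.uint8)
for i in range(0,110,10): cv2.putText(z,str(190+i),(0,i*6+5),0,.35,(0,255,255)); 
for i in range(0,130,10): cv2.putText(z,str(180+i),(i*6,10),0,.35,(0,255,255))
cv2.imwrite("pics/c7.png",z)
```

```text
(no output)
```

View pics/c7.png

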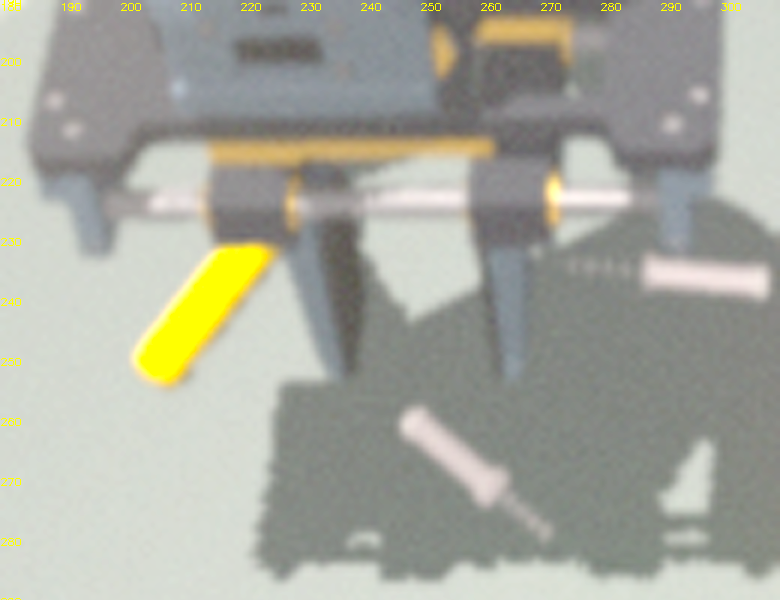

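Run:
```python
from pp import *
from vis import *
arm.move_to([.45,-.15,.1],Rt(np.radians(31+180)))
T=np.array(arm.current_ee_pos());R=np.array(arm.current_tool_rot());print(T,R[:,1],arm.current_joint_positions(),arm.current_t())
s=arm.snapshot("scene")[:,:,::-1].copy(); cv2.imwrite("pics/s8.png",s)
print(project("scene",[T,T+[0,0,.03],T+R@[.016,0,0],T+R@[-.016,0,0],T+np.array([-.532,.847,0])*.03]))
s=s[190:300,180:310]
z=cv2.resize(s,None,fx=6,fy=6,interpolation=cv2.INTER_CUBIC).astype(float)
z=255*np.clip(z/130,0,1)**.6
z=z[:600,:780].astype(np.uint8)
for i in range(0,110,10): cv2.putText(z,str(190+i),(0,i*6+5),0,.35,(0,255,255)); 
for i in range(0,130,10): cv2.putText(z,str(180+i),(i*6,10),0,.35,(0,255,255))
cv2.imwrite("pics/c8.png",z)
```

```text
[ 0.45 -0.15  0.1 ] [-0.8569 -0.5155 -0.    ] [-25.6511  22.9165 103.704    0.0002  53.3753 123.3202] 13.6333
[[252.5475 255.9985]
 [250.7302 245.4708]
 [251.823  263.2014]
 [253.2577 248.9614]
 [253.5525 242.9384]]
```

View pics/c8.png

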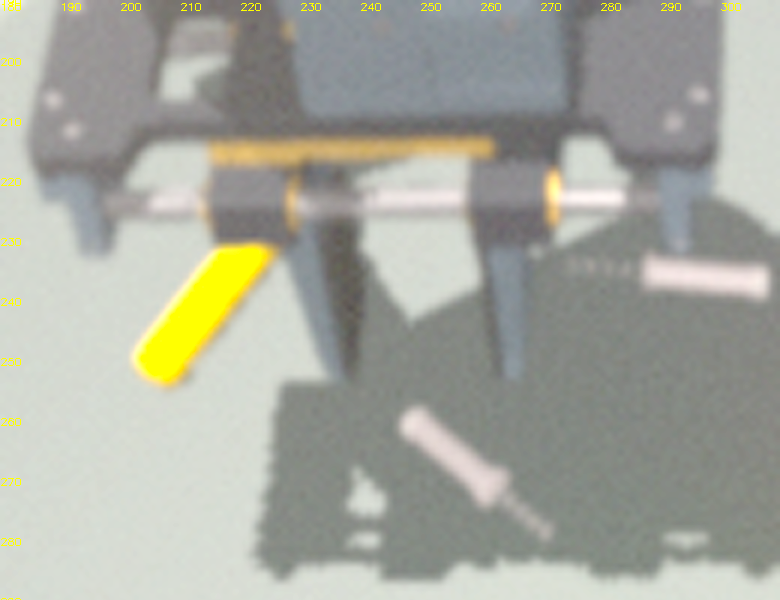

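Run:
```python
from pp import *
p=[.48,-.09]
arm.move_to([*p,.03],Rt(np.radians(31+180))); arm.grip(0)
arm.move_l([*p,0.0],feed=.1); arm.sleep(.2); f0=np.array(arm.current_force()); print(f0)
z=0
try:
  while z>-.034:
    z-=.002; arm.move_l([*p,z],feed=.04); f=np.array(arm.current_force())-f0
    print(round(z,4),arm.current_ee_pos()[2],f)
    if f[2]>4: break
except Exception as e: print(repr(e))
print(arm.current_t())
```

```text
[ 0.0993 -0.1524 -0.1598]
-0.002 -0.0019765013279463145 [-1.0017  0.3442  0.0081]
-0.004 -0.0041345446754407905 [-0.0621  0.1116 -0.3448]
-0.006 -0.006125490205339444 [ 0.2617 -0.4054  0.2959]
-0.008 -0.008144984286240442 [0.1203 0.1047 0.0272]
-0.01 -0.010119349803640959 [-0.4646 -0.5986  0.2072]
-0.012 -0.01211012098184154 [-0.2535 -0.0209  0.1414]
-0.014 -0.014120789423821431 [-0.5185 -0.1063 -0.0245]
-0.016 -0.016087378363258416 [ 0.1293 -1.1679 -0.0363]
-0.018 -0.018106370272339065 [-0.214   0.1651 -0.0629]
-0.02 -0.020119546124696568 [-0.0738  0.2497  0.2016]
-0.022 -0.02209860425818156 [ 0.128   0.583  -0.2682]
-0.024 -0.024107052532520726 [-0.0665 -0.4868  0.2099]
-0.026 -0.026115973272892376 [ 0.2976 -0.6322 -0.0787]
-0.028 -0.02810635327987357 [-0.4841 -0.1838  0.5957]
-0.03 -0.029462067042477225 [-3.5492 -0.7233 17.6611]
19.2833
```

The fingertips touch the bench with the reported TCP at z = -0.029. The scene view agrees: the tips sit about 30 mm above the reported TCP. That's why the first grasp missed. I'll apply a 29.3 mm z correction to every height.

```bash
python3 - <<'E'
s=open("pp.py").read()
s=s.replace("def Rt","DZ=-.0293  # measured: real finger ends are 29.3 mm above the reported TCP\ndef Rt",1)
s=s.replace("hi=.11,zrel=.0008):","hi=.06,zrel=.0008):\n    zg+=DZ; zq+=DZ")
s=s.replace("[*p,.035]","[*p,zg+.022]").replace("[*q,.05]","[*q,zq+.03]")
open("pp.py","w").write(s)
E
python3 - <<'E'
from pp import *
p=arm.current_ee_pos(); arm.move_l([p[0],p[1],.06],feed=.25)
rivet("A",(.449,-.0055),24.5,.01,-.037,False)
from vis import *
for n in C: cv2.imwrite(f"pics/{n}9.png",arm.snapshot(n)[:,:,::-1])
E
```

```text
A max j6 101.6
gripped width 0.009290590598277672 F [0.3428 0.0058 1.2444]
lifted width 0.009217710781014713 t 24.0667
at place [ 0.6034  0.1909 -0.0235] F [-0.0034  1.1485 -0.3722]
done t 28.0
```

View pics/scene9.png

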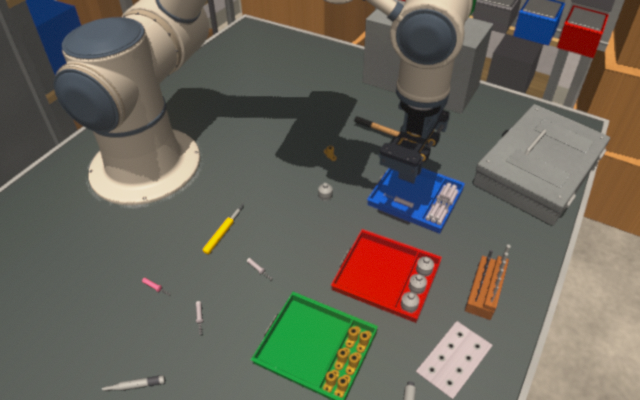

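The rivet lies in the blue near bay at about (403,203). Now the other two.

Run:
```python
from pp import *
ok=rivet("B",(.416,-.1131),166.7,-.01,.037,True)
if ok: rivet("C",(.387,-.2538),132.5,-.01,0.,True)
from vis import *
for n in C: cv2.imwrite(f"pics/{n}10.png",arm.snapshot(n)[:,:,::-1])
```

```text
B max j6 99.9
gripped width 0.009253893379714053 F [-0.0173  0.3732  2.8387]
lifted width 0.009075105325827214 t 33.9417
at place [ 0.5827  0.2647 -0.0235] F [-0.6167 -0.7311 -0.5796]
done t 38.425
C max j6 83.1
gripped width 0.00931888749759336 F [-0.4647  0.135   1.6033]
lifted width 0.00925642576947226 t 43.1833
at place [ 0.5831  0.2277 -0.0235] F [-0.8724 -0.5508  0.5437]
done t 48.025
```

View pics/scene10.png

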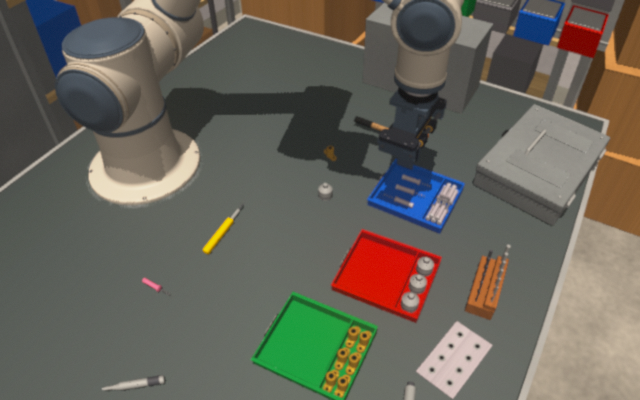

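Three rivets lie side by side in the blue bay, at (411,180), (403,190) and (402,203). Now the die and the nut.

Run:
```python
from pp import *
ok=pick_place("die",np.array([.4365,.1305]),0.,.003,inbay(RED,0,0),RED[1],.006,.06,.016)
if ok: pick_place("nut",np.array([.378,.2535]),np.radians(-25),.006,inbay(GRN,0,0),GRN[1],.009,.045,.016)
p=arm.current_ee_pos()
arm.move_joints([-80.816, 28.281, 77.091, -0, 74.628, -5.472]); arm.sleep(.3)
print(arm.current_t())
from vis import *
for n in C: cv2.imwrite(f"pics/{n}11.png",arm.snapshot(n)[:,:,::-1])
```

```text
die max j6 99.1
gripped width 0.03159215439738652 F [ 0.3812 -0.4797  4.1452]
lifted width 0.03139901068595703 t 53.775
at place [ 0.6298 -0.0048 -0.0225] F [ 0.2821 -0.0114 -2.6114]
done t 57.6917
nut max j6 119.7
gripped width 0.01701222725274057 F [0.2093 0.2103 3.0949]
lifted width 0.01715913149990669 t 62.0417
at place [ 0.5886 -0.2053 -0.0195] F [ 1.0228  0.8613 -0.3707]
done t 66.8083
69.2583
```

View pics/scene11.png

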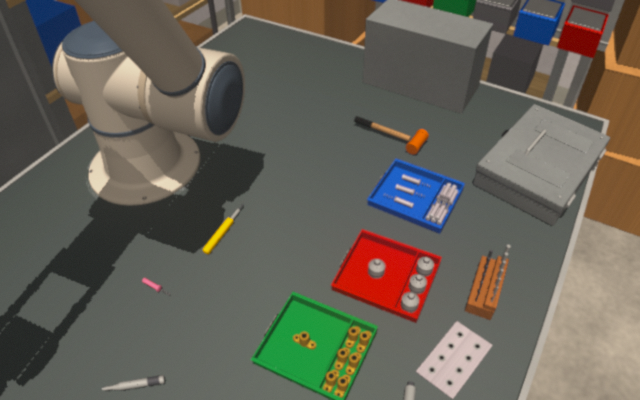

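Run:
```python
import cv2
t=cv2.imread("pics/top11.png")[90:260,180:450]; cv2.imwrite("pics/c11.png",cv2.resize(t,None,fx=2.9,fy=2.9,interpolation=cv2.INTER_CUBIC))
t=cv2.imread("pics/scene11.png")[110:400,240:470]; cv2.imwrite("pics/c12.png",cv2.resize(t,None,fx=2.05,fy=2.05,interpolation=cv2.INTER_CUBIC))
```

```text
(no output)
```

View pics/c11.png

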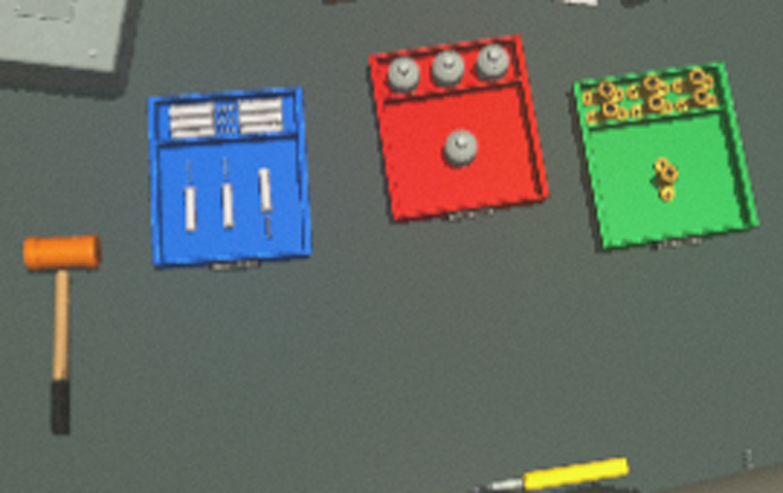

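View pics/c12.png

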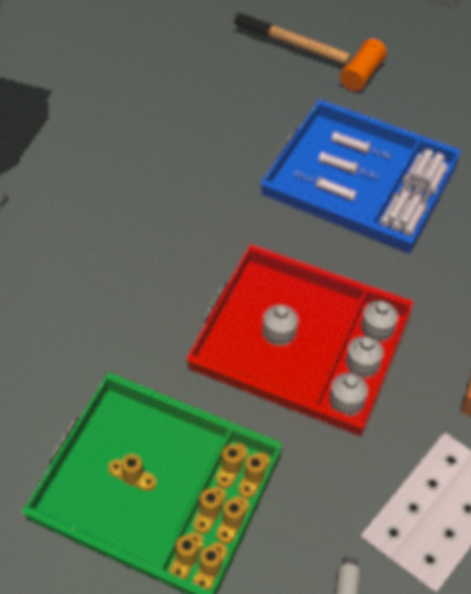

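Each part is in its bay: three parallel rivets in the blue bay, the die upright in the red, the nut upright in the green. The mallet and the pink rivet look unmoved. One numeric check before handing in.

Run:
```python
from pp import *
from vis import *
I={n:cv2.imread(f"pics/{n}11.png") for n in C}
res={}
for n in I:
    mn=I[n].min(2); roi=np.zeros(mn.shape,np.uint8)
    if n=="top": roi[140:172,236:282]=1
    else: roi[172:208,385:422]=1
    k,l,st,ce=cv2.connectedComponentsWithStats(((mn>125)&(roi>0)).astype(np.uint8))
    L=[]
    for i in range(1,k):
        if st[i,4]<8: continue
        q=np.argwhere(l==i)[:,::-1].astype(float); d=np.linalg.eigh(np.cov(q.T))[1][:,1]
        v=at_z(n,ce[i]+5*d,.01)-at_z(n,ce[i]-5*d,.01); P=at_z(n,ce[i],.01)
        L.append((P[1],ce[i],np.degrees(np.arctan2(v[1],v[0]))))
    res[n]=sorted(L,key=lambda a:a[0])
c,s=np.cos(BLUE[1]),np.sin(BLUE[1])
for a,b in zip(res["scene"],res["top"]):
    P,e=tri(a[1],b[1]); w=P[:2]-BLUE[0]; print("rivet bay xy",[c*w[0]+s*w[1],-s*w[0]+c*w[1]],"z",P[2],"gap",round(e,4),"yaws",a[2],b[2])
# mallet diff
for n,(y0,y1,x0,x1) in {"scene":(110,160,350,432),"top":(165,242,180,222)}.items():
    d=cv2.absdiff(cv2.imread(f"pics/{n}0.png"),I[n])[y0:y1,x0:x1]; print("mallet region diff",n,d.max(),d.mean())
```

```text
rivet bay xy [np.float64(0.0075808929256932465), np.float64(-0.03674134545887474)] z 0.010794438027241782 gap 0.0006 yaws 178.89498560970003 -179.04308424423363
rivet bay xy [np.float64(-0.00634001226213881), np.float64(0.0006647269913092801)] z 0.011862329034723174 gap 0.0002 yaws -176.51006925567708 179.33517239913823
rivet bay xy [np.float64(-0.007207770993583176), np.float64(0.037666005323143965)] z 0.011640790699209591 gap 0.0 yaws -176.96464636044544 179.56284839237625
mallet region diff scene 11 0.9801626016260162
mallet region diff top 13 2.012574726860441
```

```bash
python3 -c "
from rig import arm
print(arm.current_t(),arm.current_width()); print(arm.sign_off())"
```

```text
69.3583 0.033034014134266244
the job is handed in; nothing more can be done
None
```

All five parts are sorted and the job was handed in at 69.4 s of the 99 s allowed; the rig gave no verdict. The three silver rivets are in the blue near bay, the die is in the red and the nut is in the green.

**First grasp:** it missed without disturbing the rivet. The fingertips sit 29.3 mm higher than the reported TCP, which disagrees with the description. A scene picture suggested about 30 mm and a gentle touch on the bench confirmed it. I corrected every height after that, and all five grasps held (widths 9.3, 31.6 and 17 mm).

**Last checks from the two camera views:**

| Rivet | x in bay (mm) | y in bay (mm) | Angle off front-to-back |
|---|---|---|---|
| 1st | +8 | -37 | within 4° |
| 2nd | -6 | +1 | within 4° |
| 3rd | -7 | +38 | within 4° |

- **Rivets:** their measured visible surfaces are 11–12 mm above the bench. On the bench they measured 8–9 mm, and the tray floor adds 3 mm, so they lie flat on the floor.
- **Die and nut:** both look upright near the centres of their bays. I judged this by eye, without measuring tilt or final height.
- **Left alone:** the image around the mallet is unchanged apart from noise. The pink rivet was not touched.

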